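# Fit and lock a last pin in the shoemaker's lasting jack

### The arm

A 7-joint arm with a two-finger parallel gripper is mounted at the origin on the work surface. World frame = base frame: x ahead of the robot, y to its left, z up, the work surface at z = 0. Lengths are in mm, angles in rad, forces in N, time in s.
With the tool pointing down it reaches from about 400 to 875 mm from the base axis. Payload 4.4 kg.
Tool frame: the origin (TCP) lies midway between the tips of the shut fingers; the grasp point (between the pads) lies 19 mm behind it; z points along the fingers, y is the line along which they close (so a half turn about z gives the same grasp; the last joint's range is limited). The gripper opens to 85 mm and grips with 20 to 120 N. Pads are 22 mm wide; open, the fingers measure 114 mm over their backs; the gripper's body (76 mm by 85 mm) begins 54 mm behind the grasp point. The pads swing forward as they close: fully open they stand 13 mm farther back than shut.
Start: joints at [-1.274, 0.628, 0.038, 1.517, -0.027, 0.996, -0.02], TCP at [230.658, 607.713, 231.313] pointing down, gripper open.
Joint ranges: [-3.06, 3.06], [-0.37, 2.12], [-1.25, 1.32], [0.18, 2.47], [-1.1, 4.24], [0.23, 1.98], [-2.94, 2.94]. Speed limits (rad/s): [2.57, 2.57, 3.14, 3.14, 3.14, 3.14, 3.14].

### API

Orientations are given as [roll, pitch, yaw] about the fixed x, y, z axes, in that order (R = Rz(yaw) Ry(pitch) Rx(roll)).
In Python, from cell import ctrl, get_image, get_calibration gives the robot as it stands.
- The arm moves only by the shell command python3 -m creep 'ROWS'. ROWS is JSON, a list of rows, each an object of numbers: "dx", "dy", "dz": the shift along the world's x, y, z normalised to -1 to 1, where 1 is 0.4 m; "rx", "ry", "rz": the turn, a rotation vector about the world's x, y, z normalised to -1 to 1, where 1 is 2 pi rad; "grip": the closure, from -1 (fully open) to 1 (shut). A call has exactly 5 rows; each row is the pose to reach, as a shift and turn from the pose commanded when the call began, turning the shorter way round; what a row does not reach only later rows make up. A row lasts 1/8 s, in which the tool goes at most 62.5 mm and 10.7 degrees, less where a joint would pass 70% of its speed; a pose out of reach is approached as far as the arm can. A call with a number of a shift or a turn outside -1 to 1 is refused whole. A call with a gripper value outside its range is refused whole. The fingers move at their own pace and stop on an object; the grip force is fixed at half the most. Time passes only in rows, so rows that repeat a pose let the fingers close, or fill a call up. It gives the time, the measured TCP pose, the force, the opening and the grip force at its end, in the units of the state.
- ctrl.read_state(): the state, without advancing time (a new reading comes with each control period).
- get_image(name): name is "scene" or "top"; returns the picture (400x640x3 uint8, red, green, blue); there is no depth.
- get_calibration(name): a dict with "mtx" (3x3 intrinsics, pixels), "distortion" ([k1, k2, p1, p2, k3] as OpenCV has them; the pictures are not rectified), "world_from_camera" (4x4, takes a point from camera to world coordinates). Camera axes: x right, y down, z forward; pixel columns grow to the right and rows downward; lengths in mm; the calibration is good to about 2 mm. A picture is of the moment at which its call begins. get_calibration takes no time and is no camera call.
- ctrl.finish_job(): hands the job in; it is judged then, once.
The state is a dict: "clock": time; "qpos": joint angles; "qd": joint speeds; "tau": joint torques, N m; "eef_pos": TCP position; "tool_rot": TCP orientation; "force": force on the tool from outside, world axes, zero at the start; "torque": the same for the moment, N m; "width": finger opening in mm; "gripper_force": force on a finger pad.
Only numpy, scipy, OpenCV 4.12 (cv2) and the standard library are available. Lean on these libraries where they do the work, as an engineer would, in place of code of your own. Each camera call takes 0.05 s, during which the arm holds its last target. There are 200 camera calls.

### The job

Set up the lasting jack for the next shoe: take the red-collared last pin from the rack, stand it in the jack's socket and let go of it, then press it straight down until its collar sits home on the socket's rim. Last, push the lock ring's lever clockwise, seen from above, tight against its stop, and leave the other pins and everything else on the bench as they are.

Things in the scene. Friction and masses are not known exactly. Their poses are not given: they have to be found in the camera images.
- pin_red: The steel last pin to fit, 109 mm long, 0.18 to 0.3 kg. From the foot up: plain shank 20 mm diameter, 45 mm long, square unchamfered foot; red collar 36 mm diameter, 9 mm thick; plain spigot 14 mm diameter, 55 mm long (the place to grip). Origin at the centre of the foot's face; +z runs up the pin. It starts upright in one hole of the rack and lifts straight out.
- pin_red_collar (a point): Centre of the red collar's underside, 45 mm above the pin's foot, on its axis. It lies at the centre of the socket's rim when the pin is home.
- pin_red_top (a point): Top end of the red pin's spigot, 109 mm above its foot, on its axis: where to press.
- pin_blue: Another last pin, blue collar, spigot 11 mm diameter, otherwise like the red one. Leave it in the rack. Origin at the centre of its foot, z up.
- pin_yellow: Another last pin, yellow collar, spigot 12 mm diameter, otherwise like the red one. Leave it in the rack. Origin at the centre of its foot, z up.
- pin_rack: Fixed light wood block, 75 mm (its x) by 225 mm (its y), 55 mm high, with three holes 23 mm wide, 75 mm apart in a row along its y, one pin in each; which pin stands in which hole changes. The pins' collars rest on its top, so their spigots end 119 mm above the bench. Origin at the centre of its underside.
- jack: Lasting jack bolted to the bench: dark base plate 130 (x) by 150 mm (y), 12 mm thick, round pedestal, and on top a steel socket head 53 mm in diameter, its flat rim 120 mm above the bench. A low arm (top at 48 mm) runs along the jack's -y to a leather-topped toe rest, 52 mm wide, 175 mm high, 178 mm from the socket's axis. Origin on the bench under the socket's axis; z up.
- socket (a point): Centre of the socket's mouth, level with the flat rim, 120 mm above the bench. A plain, greased, vertical blind hole without chamfer, 21 mm diameter, 50 mm deep; the flat rim runs out to 26.5 mm radius. When the pin is home its collar lies on the rim.
- plunger_top (a point): Top of the stiff, friction-held knock-out plunger inside the socket, 17 mm diameter, at the start 24 mm below the rim. A pin set in the socket drops 24 mm and stands on it, collar 21 mm above the rim; pressing with a little over 12 N then drives pin and plunger down, without spring-back, until the collar meets the rim.
- lock_ring (a joint): Turn of the knurled lock ring (74 mm diameter, 86 to 106 mm above the bench) about the socket's axis: 0 loose, 1.5 rad tight at its stop, growing clockwise seen from above. Starts at 0 to 0.3. At value q its lever points 190 degrees minus q from the jack's x (towards its y). Friction 0.35 N m (about 3 N at the lever's end); it stays where it is left.
- lever_ball (a point): Centre of the black ball, 28 mm diameter, on the lock ring's lever, 115 mm from the socket's axis and 118 mm above the bench. The lever is a steel bar 12 mm in diameter that rises from the ring (97 mm above the bench at 42 mm from the axis) to the ball; push it from its side.
- wood_last: Bystander: wooden shoe last 256 mm long, 88 mm wide, 100 mm high, standing on its sole, toe along its x. Origin under its middle.
- hammer: Bystander: hammer 250 mm long lying along its x, wooden handle, dark steel head. Origin under its middle.
- glue_jar: Bystander: jar 72 mm diameter, 95 mm high, black cap. Origin at the centre of its underside.
- tack_tin: Bystander: blue tin 68 mm diameter, 60 mm high. Origin at the centre of its underside.
- pincers: Bystander: lasting pincers with red handles, 165 mm long, 15 mm high, lying along its x. Origin under its middle.

How it is judged (in metres and radians):
On the way, in this order (a step that is already met when the one before it is completed fails the run):
1. the red pin stands upright in the socket on the plunger, let go of, its collar still 10 to 28 mm above the rim (z of pin_red_collar in the frame of socket between 0.01 and 0.028 m and horizontal distance between pin_red and socket below 0.004 m and angle between pin_red's own z axis and vertical below 0.1 rad and contact force between the fingers and pin_red below 0.3 N), for 0.2 s.
2. the red pin is home: its collar on the socket's rim (z of pin_red_collar in the frame of socket below 0.0025 m and horizontal distance between pin_red_collar and socket below 0.003 m and angle between pin_red's own z axis and vertical below 0.05 rad), for 0.2 s.
3. the lock ring is turned tight, with the pin home (value of joint lock_ring above 1.4 rad and z of pin_red_collar in the frame of socket below 0.0025 m), for 0.2 s.
At the end, for the whole second after the job is handed in: The red pin stands in the socket with its collar on the rim (within 2.5 mm, centred within 3 mm, upright within 0.05 rad, at rest) and the lock ring is tight (beyond 1.4 of its 1.5 rad) (all of step 3 and horizontal distance between pin_red_collar and socket below 0.003 m and angle between pin_red's own z axis and vertical below 0.05 rad and linear speed of pin_red below 0.02 m/s); the robot touches nothing.
It fails at once if another pin is moved more than 15 mm (distance of any of pin_blue, pin_yellow from where it was at the start of the episode above 0.015 m).
It fails at once if a bystander on the bench is moved more than 20 mm (distance of any of wood_last, hammer, glue_jar, tack_tin, pincers from where it was at the start of the episode above 0.02 m).
It also fails if it takes over 61 s, if anything falls off the work surface, if the arm or the gripper's body presses on something with over 40 N, if the wrist force passes 120 N, or if a joint passes its speed limit or range.

## Working session

There is one attempt and no reset: what is moved stays moved. The work goes in short steps, Python scripts to look and compute and a shell command to move; the robot and the scene stay as the last step left them, time stands still between calls to the robot, and variables do not carry over. Pictures are saved under pics/ and viewed, at most 12 in all, crops included, and the job is handed in when it is done.

```bash
ls; mkdir -p pics
python3 - <<'E'
from cell import ctrl,get_image,get_calibration
import cv2,numpy as np
for n in("scene","top"):
    im=get_image(n);cv2.imwrite(f"pics/{n}0.png",im[:,:,::-1]);c=get_calibration(n)
    print(n,np.round(c["mtx"],1).tolist(),c["distortion"],np.round(c["world_from_camera"],3).tolist())
s=ctrl.read_state();print({k:np.round(v,3).tolist() for k,v in s.items()})
E
```

```text
pics
scene [[440.6, 0.0, 320.8], [0.0, 440.6, 201.0], [0.0, 0.0, 1.0]] [-0.09879541  0.          0.          0.          0.        ] [[-0.868, 0.321, -0.378, 1040.331], [0.496, 0.568, -0.657, 749.49], [0.003, -0.758, -0.652, 857.918], [0.0, 0.0, 0.0, 1.0]]
top [[487.9, 0.0, 321.0], [0.0, 487.9, 203.9], [0.0, 0.0, 1.0]] [-0.04905011  0.          0.          0.          0.        ] [[0.02, -0.991, 0.131, 428.438], [-1.0, -0.023, -0.021, -20.834], [0.023, -0.131, -0.991, 1375.321], [0.0, 0.0, 0.0, 1.0]]
{'clock': 0.1, 'qpos': [-1.274, 0.629, 0.038, 1.518, -0.027, 0.996, -0.02], 'qd': [0.001, -0.001, 0.0, -0.003, -0.001, 0.001, -0.0], 'tau': [0.003, -56.452, 1.23, -19.397, 0.011, 0.005, 0.0], 'eef_pos': [230.449, 607.181, 230.498], 'tool_rot': [-3.14, 0.0, 2.779], 'force': [0.48, 0.759, -0.314], 'torque': [-0.03, 0.011, 0.014], 'gripper_force': 0.0, 'width': 85.652}
```

View pics/scene0.png

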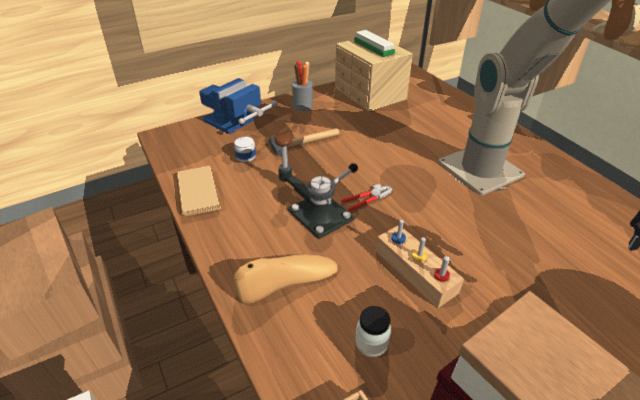

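View pics/top0.png

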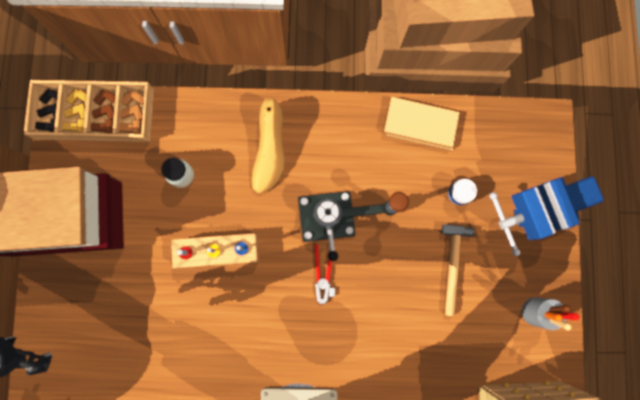

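The scene view shows the red pin at about (444,270), the socket at (320,187) and the lever ball at (353,168). In the top view the red pin is at (186,253), the socket at (328,211) and the ball at (333,256). Next I'll take precise measurements.

```bash
cat > h.py <<'E'
from cell import ctrl,get_image,get_calibration
import cv2,numpy as np
C={n:get_calibration(n) for n in("scene","top")}
def ray(n,p):
    c=C[n];u=cv2.undistortPoints(np.array([[p]],float),c["mtx"],c["distortion"])[0,0]
    T=c["world_from_camera"];d=T[:3,:3]@[u[0],u[1],1];return T[:3,3],d/np.linalg.norm(d)
def plane(n,p,z):
    o,d=ray(n,p);return o+d*(z-o[2])/d[2]
def tri(ps,pt):
    o1,d1=ray("scene",ps);o2,d2=ray("top",pt)
    k=np.linalg.lstsq(np.c_[d1,-d2],o2-o1,rcond=None)[0];a,b=o1+k[0]*d1,o2+k[1]*d2
    return (a+b)/2,np.linalg.norm(a-b)
def proj(n,X):
    c=C[n];W=np.linalg.inv(c["world_from_camera"]);r=cv2.Rodrigues(W[:3,:3])[0]
    return cv2.projectPoints(np.array([X],float),r,W[:3,3],c["mtx"],c["distortion"])[0][0,0]
def blobs(im,mask,box):
    x0,y0,x1,y1=box;m=np.zeros(mask.shape,np.uint8);m[y0:y1,x0:x1]=mask[y0:y1,x0:x1]
    n,l,s,c=cv2.connectedComponentsWithStats(m);return [(s[i,4],np.round(c[i],2).tolist(),s[i,:4].tolist()) for i in range(1,n) if s[i,4]>8]
def crop(im,x,y,w,h,k): return cv2.resize(im[y:y+h,x:x+w],None,fx=k,fy=k,interpolation=cv2.INTER_CUBIC)
E
python3 - <<'E'
from h import *
I={n:get_image(n)[:,:,::-1].copy() for n in C}
B={"scene":((430,255,460,290),(340,160,365,180)),"top":((175,240,197,265),(324,246,343,266))}
for n in C:
    im=I[n].astype(int);b,g,r=im[...,0],im[...,1],im[...,2]
    red=((r>110)&(g<70)&(b<70)).astype(np.uint8); blk=(im.max(2)<45).astype(np.uint8)
    print(n,"red",blobs(im,red,B[n][0]),"ball",blobs(im,blk,B[n][1]))
a=crop(I["scene"],380,210,90,75,4.4)[:300,:400];b=crop(I["scene"],285,160,80,60,5)
c=crop(I["top"],165,228,100,75,4);d=crop(I["top"],290,185,80,60,5)
cv2.imwrite("pics/c1.png",np.vstack([np.hstack([a,b]),np.hstack([c,d])]))
E
```

```text
scene red [(np.int32(101), [441.29, 275.43], [434, 269, 15, 13])] ball [(np.int32(44), [352.98, 167.45], [349, 164, 8, 8])]
top red [(np.int32(60), [187.28, 252.37], [182, 247, 10, 11])] ball [(np.int32(55), [332.33, 255.44], [329, 252, 8, 8])]Traceback (most recent call last):
  File "<stdin>", line 10, in <module>
    return _nx.concatenate(arrs, 0, dtype=dtype, casting=casting)
           ~~~~~~~~~~~~~~~^^^^^^^^^^^^^^^^^^^^^^^^^^^^^^^^^^^^^^^
ValueError: all the input array dimensions except for the concatenation axis must match exactly, but along dimension 1, the array at index 0 has size 796 and the array at index 1 has size 800
```

Run:
```python
from h import *
I={n:cv2.imread(f"pics/{n}0.png") for n in C}
a=crop(I["scene"],385,215,80,75,5)[75:];b=crop(I["scene"],285,160,80,60,5)
c=crop(I["top"],165,228,80,60,5);d=crop(I["top"],290,185,80,60,5)
cv2.imwrite("pics/c1.png",np.vstack([np.hstack([a,b]),np.hstack([c,d])]))
print("ball",tri((352.98,167.45),(332.33,255.44)))
# rim disc brightness rows for socket
for n,(x,y) in {"scene":(320,185),"top":(328,211)}.items():
    g=cv2.cvtColor(I[n],cv2.COLOR_BGR2GRAY);print(n);print(g[y-12:y+13,x-14:x+15])
```

```text
ball (array([461.02973627, -77.95088883, 118.02421083]), np.float64(2.3811081578739097))
scene
[[ 89  88  93  92  95  89  93  96  90  89  88  88  88  87  91  90  86  84
   85  84 102 113 109 112 127 133 131 134 136]
 [ 92  90  94  91  89  94  92  97  93  89  88  86  89  86  84  87  89  84
   79  80  83  85  85  86 107 128 131 133 132]
 [ 88  91  88  92  94  92  93  93  94  92  91  89  91  92  99  87  93  93
   86  84  83  79  83  81  89 105 115 129 131]
 [ 93  90  91  90  94  92  93  90  90 102 122 129 145 162 162 123 133 144
  123 105  95  86  80  83  82  88  88 108 125]
 [ 90  91  89  91  91  94  89 100 123 159 179 187 194 209 210 156 177 196
  182 174 152 118  95  83  87  82  84  86 104]
 [ 88  89  90  88  88  91 122 156 180 201 216 213 211 214 211 155 189 215
  213 213 202 179 140 101  84  84  86  84  96]
 [ 85  89  90  91  88 111 168 207 210 212 213 210 213 208 190 150 188 214
  215 214 213 212 190 146 100  82  80  93 134]
 [ 88  88  88  88  92 141 197 214 213 210 209 206 199 189 162 143 163 184
  205 212 211 213 213 190 127  82  85 103 160]
 [ 81  84  83  82  94 144 175 178 180
[... 4350 characters left out ...]
193 208 209 217 230 236 238 238 238 239 239 238
  237 232 214 179 138 101  77  67  58  46  37]
 [ 66  79  90  95 100 119 150 174 197 220 232 236 238 238 238 238 237 236
  232 222 193 150 110  86  75  66  53  41  35]
 [ 62  72  83  90  94  98 114 140 174 204 222 230 233 233 234 233 230 223
  210 187 154 120  98  87  77  63  47  36  33]
 [ 60  65  74  83  89  92  98 113 136 163 186 201 209 211 212 208 198 183
  163 141 119 105  97  87  74  57  41  33  33]
 [ 59  61  65  72  80  87  92  97 104 119 136 152 159 163 162 157 146 130
  118 108 102  97  90  76  61  47  37  33  33]
 [ 60  59  60  64  73  80  88  92  93  98 102 111 113 114 114 111 106 101
   97  96  92  84  72  59  47  39  34  32  35]]
```

View pics/c1.png

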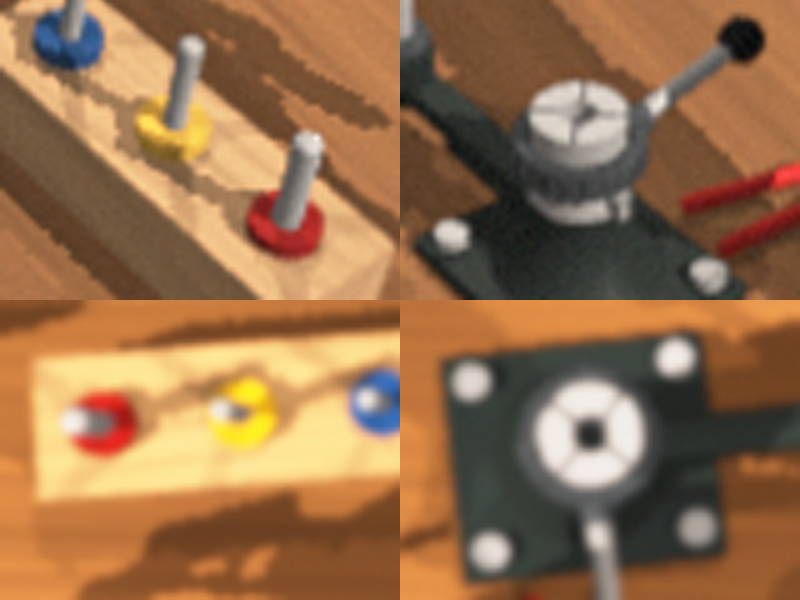

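Top view: the rim disc centre is about (327.4,211.4) and the red spigot top is about (180,252.4). Scene view: the rim is about (320.6,182.3) and the red spigot top about (446.8,258.4).

Run:
```python
from h import *
r=lambda v:np.round(v,1)
print("sock",r(plane("top",(327.35,211.35),120)),r(plane("scene",(320.6,182.3),120)),tri((320.6,182.3),(327.35,211.35)))
S=plane("top",(327.35,211.35),120);print(proj("scene",S))
print("pin",r(plane("top",(180,252.4),119)),r(plane("scene",(446.8,258.4),119)),tri((446.8,258.4),(180,252.4)))
print("collar",r(plane("top",(185.7,252.6),64)),r(plane("scene",(442.2,259.5),64)))
I={n:cv2.imread(f"pics/{n}0.png") for n in C}
# spigot edges: scene collar red ellipse and yellow/blue tops
print("yel",tri((385+191/5,215+(45+75)/5),(165+220/5,228+111/5)),"blu top-view",r(plane("top",(165+370/5,228+99/5),119)))
```

```text
sock [575.4 -63.7 120. ] [574.7 -61.2 120. ] (array([574.7101083 , -63.16467988, 118.83360935]), np.float64(1.9430949875526882))
[319.93708305 181.87900581]
pin [461.  311.4 119. ] [463.3 317.6 119. ] (array([460.21255425, 313.73087103, 113.66975026]), np.float64(2.6005633290058126))
collar [462.3 310.7  64. ] [432.5 282.5  64. ]
yel (array([467.72644514, 239.11303266, 114.3017744 ]), np.float64(2.134204988049253)) blu top-view [476.3 160.9 119. ]
```

```bash
python3 -m creep '[{"dx":0.577,"dy":-0.741,"rz":-0.1764,"grip":-1},{"dx":0.577,"dy":-0.741,"rz":-0.1764,"grip":-1},{"dx":0.577,"dy":-0.741,"rz":-0.1764,"grip":-1},{"dx":0.577,"dy":-0.741,"rz":-0.1764,"grip":-1},{"dx":0.577,"dy":-0.741,"rz":-0.1764,"grip":-1}]'
```

```text
$[0]: bad value
```

```bash
python3 -m creep '[{"dx":0.577,"dy":-0.741,"dz":0,"rx":0,"ry":0,"rz":-0.1764,"grip":-1},{"dx":0.577,"dy":-0.741,"dz":0,"rx":0,"ry":0,"rz":-0.1764,"grip":-1},{"dx":0.577,"dy":-0.741,"dz":0,"rx":0,"ry":0,"rz":-0.1764,"grip":-1},{"dx":0.577,"dy":-0.741,"dz":0,"rx":0,"ry":0,"rz":-0.1764,"grip":-1},{"dx":0.577,"dy":-0.741,"dz":0,"rx":0,"ry":0,"rz":-0.1764,"grip":-1}]'; python3 -m creep -h | head -20
```

```text
clock: 0.82
eef_pos: [423.7, 359.5, 231.5]
tool_rot: [3.141, -0.0, 1.835]
force: [0.8, 0.3, 0.2]
width: 85.3
gripper_force: 0.0invalid input: not JSON, or not a number
```

```bash
python3 -m creep '[{"dx":0.097,"dy":-0.125,"dz":0,"rx":0,"ry":0,"rz":-0.0261,"grip":-1},{"dx":0.097,"dy":-0.125,"dz":0,"rx":0,"ry":0,"rz":-0.0261,"grip":-1},{"dx":0.097,"dy":-0.125,"dz":-0.1,"rx":0,"ry":0,"rz":-0.0261,"grip":-1},{"dx":0.097,"dy":-0.125,"dz":-0.2,"rx":0,"ry":0,"rz":-0.0261,"grip":-1},{"dx":0.097,"dy":-0.125,"dz":-0.2,"rx":0,"ry":0,"rz":-0.0261,"grip":-1}]'
python3 - <<'E'
from h import *
a=get_image("top")[:,:,::-1];b=get_image("scene")[:,:,::-1]
cv2.imwrite("pics/a1.png",np.hstack([crop(b,390,215,100,80,4),crop(a,140,215,100,80,4)]))
E
```

```text
clock: 1.45
eef_pos: [458.8, 310.7, 148.9]
tool_rot: [-3.136, 0.003, 1.679]
force: [0.1, 0.6, 0.5]
width: 85.4
gripper_force: 0.0
```

View pics/a1.png

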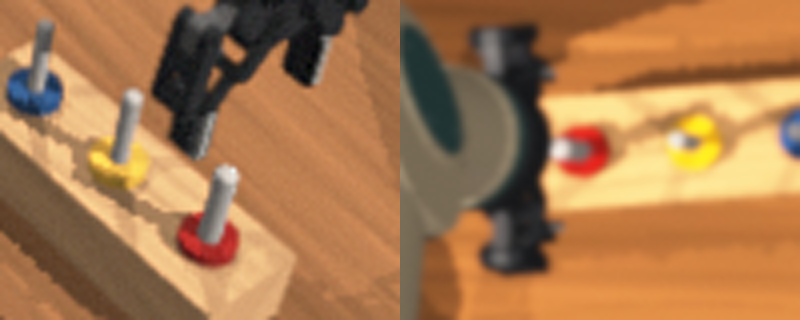

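Run:
```python
from h import *
s=ctrl.read_state();print(np.round(s["eef_pos"],1),proj("scene",[459,311,162]),proj("scene",[462,311,119]),proj("top",[459,311,240]))
```

```text
[461.6 311.8 152. ] [450.01113129 242.62650127] [445.27047249 256.30151539] [166.40343636 251.57695942]
```

```bash
python3 -m creep '[{"dx":0,"dy":0,"dz":-0.08,"rx":0,"ry":0,"rz":0,"grip":-1},{"dx":0,"dy":0,"dz":-0.165,"rx":0,"ry":0,"rz":0,"grip":-1},{"dx":0,"dy":0,"dz":-0.165,"rx":0,"ry":0,"rz":0,"grip":-1},{"dx":0,"dy":0,"dz":-0.165,"rx":0,"ry":0,"rz":0,"grip":1},{"dx":0,"dy":0,"dz":-0.165,"rx":0,"ry":0,"rz":0,"grip":1}]'
python3 -m creep '[{"dx":0,"dy":0,"dz":0,"rx":0,"ry":0,"rz":0,"grip":1},{"dx":0,"dy":0,"dz":0,"rx":0,"ry":0,"rz":0,"grip":1},{"dx":0,"dy":0,"dz":0,"rx":0,"ry":0,"rz":0,"grip":1},{"dx":0,"dy":0,"dz":0,"rx":0,"ry":0,"rz":0,"grip":1},{"dx":0,"dy":0,"dz":0,"rx":0,"ry":0,"rz":0,"grip":1}]'
```

```text
clock: 2.17
eef_pos: [462.6, 312.0, 87.2]
tool_rot: [3.139, -0.002, 1.677]
force: [-0.4, 0.3, -0.2]
width: 51.7
gripper_force: 0.0
clock: 2.8
eef_pos: [461.9, 311.4, 85.9]
tool_rot: [3.141, -0.001, 1.677]
force: [-0.8, 0.3, 5.6]
width: 12.0
gripper_force: 58.4
```

```bash
python3 -m creep '[{"dx":0,"dy":0,"dz":0.1,"rx":0,"ry":0,"rz":0,"grip":1},{"dx":0,"dy":0,"dz":0.2,"rx":0,"ry":0,"rz":0,"grip":1},{"dx":0,"dy":0,"dz":0.35,"rx":0,"ry":0,"rz":0,"grip":1},{"dx":0,"dy":0,"dz":0.35,"rx":0,"ry":0,"rz":0,"grip":1},{"dx":0,"dy":0,"dz":0.35,"rx":0,"ry":0,"rz":0,"grip":1}]'
python3 - <<'E'
from h import *
a=get_image("top")[:,:,::-1];b=get_image("scene")[:,:,::-1]
cv2.imwrite("pics/a2.png",np.hstack([crop(b,390,175,100,130,4),crop(a,140,195,100,130,4)]))
s=ctrl.read_state();print(np.round(s["eef_pos"],1),s["width"],s["force"])
E
```

```text
clock: 3.42
eef_pos: [460.3, 310.8, 224.3]
tool_rot: [-3.139, 0.001, 1.678]
force: [-0.2, 0.1, -2.9]
width: 11.6
gripper_force: 59.8
[460.  310.5 223.3] 12.238896723187343 [ 0.4950976  -0.13712043 -2.56746478]
```

View pics/a2.png

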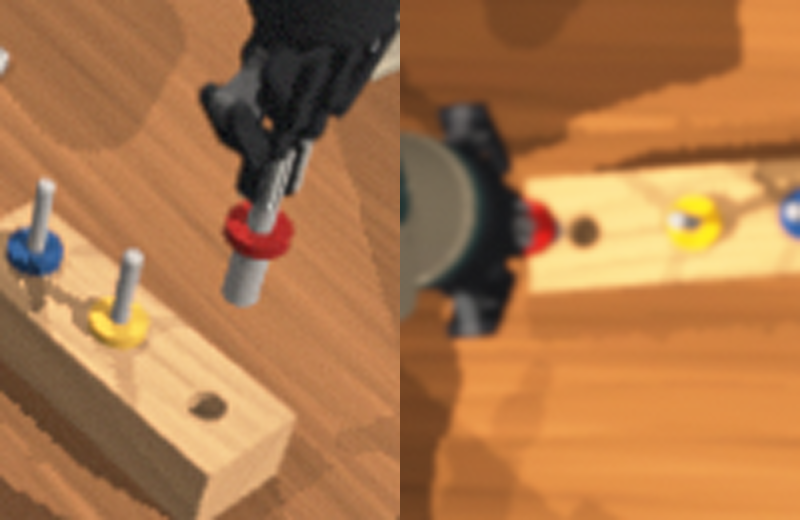

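Scene view: the pin is held with its collar at about (454.5,232.5) and its foot at about (450,249.5). The empty hole is at about (442,276), and the other pins are undisturbed.

Run:
```python
from h import *
print("hole",plane("top",(185.6,252.8),55),plane("scene",(441.6,276),55))
for z in(148,193,202,220):print(z,proj("scene",[460,311,z]))
im=get_image("scene")[:,:,::-1].astype(int)
b,g,r=im[...,0],im[...,1],im[...,2]
print(blobs(im,((r>110)&(g<70)&(b<70)).astype(np.uint8),(430,210,480,260)))
gr=im.mean(2).astype(int);sat=im.max(2)-im.min(2)
for y in range(236,254):
    x=np.where(sat[y,440:465]<22)[0]+440;print(y,x.min() if len(x) else None,x.max() if len(x) else None,len(x))
for y in range(212,228):
    x=np.where((sat[y,445:475]<22)&(gr[y,445:475]>110))[0]+445;print(y,x.min() if len(x) else None,x.max() if len(x) else None,len(x))
```

```text
hole [461.94702438 313.17054007  55.        ] [461.76155484 316.20985597  55.        ]
148 [448.43401785 247.1672456 ]
193 [452.4912967  232.79279573]
202 [453.32946952 229.80865861]
220 [455.03348704 223.7262618 ]
[(np.int32(123), [453.89, 233.27], [446, 226, 17, 14])]
236 None None 0
237 None None 0
238 None None 0
239 448 450 3
240 448 455 8
241 448 455 8
242 448 455 8
243 447 454 8
244 447 454 8
245 447 454 8
246 446 454 9
247 446 454 9
248 446 453 8
249 447 453 7
250 448 452 5
251 None None 0
252 None None 0
253 None None 0
212 466 466 1
213 462 466 3
214 462 462 1
215 460 465 4
216 460 465 4
217 459 462 4
218 459 461 3
219 459 464 4
220 458 461 4
221 458 460 3
222 458 460 3
223 458 460 3
224 457 459 3
225 457 458 2
226 457 458 2
227 457 458 2
```

```bash
python3 -m creep '[{"dx":0.2825,"dy":-0.94,"dz":0,"rx":0,"ry":0,"rz":0,"grip":1},{"dx":0.2825,"dy":-0.94,"dz":0,"rx":0,"ry":0,"rz":0,"grip":1},{"dx":0.2825,"dy":-0.94,"dz":0,"rx":0,"ry":0,"rz":0,"grip":1},{"dx":0.2825,"dy":-0.94,"dz":0,"rx":0,"ry":0,"rz":0,"grip":1},{"dx":0.2825,"dy":-0.94,"dz":0,"rx":0,"ry":0,"rz":0,"grip":1}]'
```

```text
clock: 4.2
eef_pos: [551.1, 10.1, 223.9]
tool_rot: [-3.139, -0.0, 1.677]
force: [0.8, 0.4, -2.4]
width: 11.9
gripper_force: 59.7
```

```bash
python3 -m creep '[{"dx":0.057,"dy":-0.18,"dz":0,"rx":0,"ry":0,"rz":0,"grip":1},{"dx":0.057,"dy":-0.18,"dz":0,"rx":0,"ry":0,"rz":0,"grip":1},{"dx":0.057,"dy":-0.18,"dz":-0.04,"rx":0,"ry":0,"rz":0,"grip":1},{"dx":0.057,"dy":-0.18,"dz":-0.04,"rx":0,"ry":0,"rz":0,"grip":1},{"dx":0.057,"dy":-0.18,"dz":-0.04,"rx":0,"ry":0,"rz":0,"grip":1}]'
python3 - <<'E'
from h import *
a=get_image("top")[:,:,::-1];b=get_image("scene")[:,:,::-1]
cv2.imwrite("pics/top3.png",a);cv2.imwrite("pics/scene3.png",b)
cv2.imwrite("pics/a3.png",np.hstack([crop(b,285,125,70,90,5.6),crop(a,290,170,70,90,5.6)]))
P=[ctrl.read_state()["eef_pos"]];get_image("top");P.append(ctrl.read_state()["eef_pos"]);get_image("top");P.append(ctrl.read_state()["eef_pos"]);print(np.round(P,1))
E
```

```text
clock: 4.82
eef_pos: [573.7, -57.8, 208.7]
tool_rot: [-3.14, -0.001, 1.68]
force: [-0.1, 0.3, -1.9]
width: 12.4
gripper_force: 59.7
[[574.3 -58.6 209.4]
 [574.3 -59.  209.6]
 [574.4 -59.3 209.6]]
```

View pics/a3.png

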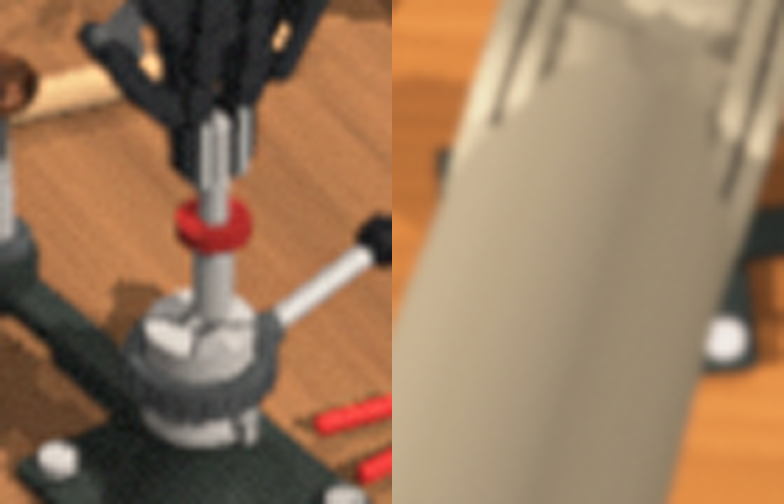

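In the scene crop, the collar spans columns of about 316–330 and rows 160–171. The shank stands over the rim, roughly centred, and the arm hides the top view.

Run:
```python
from h import *
np.set_printoptions(linewidth=200)
i=cv2.imread("pics/scene3.png").astype(int);R=i[...,2]-(i[...,0]+i[...,1])//2
print(R[157:174,313:335])
g=i.mean(2).astype(int);print(g[170:182,313:335])
def ext(c,r,z):
    a=np.linspace(0,2*np.pi,360);P=np.array([proj("scene",[c[0]+r*np.cos(t),c[1]+r*np.sin(t),z]) for t in a]);return np.round([P[:,0].min(),P[:,0].max(),P[:,1].min(),P[:,1].max()],2)
tc=(574.4,-58.9);zf=209.5-76
print("collar under",ext(tc,18,zf+45),"top",ext(tc,18,zf+54))
print("shank",ext(tc,10,zf),ext(tc,10,zf+15))
print("rim",ext((575.4,-63.7),26.5,120))
p=proj("scene",[575,-63,120]);print("J",proj("scene",[585,-63,120])-p,proj("scene",[575,-53,120])-p)
```

```text
[[ 76  76  80  78  66  39  15   3   6   9   9  10  24  54  74  79  76  77  76  77  77  79]
 [ 78  76  78  78  79  68  41  11   5   6   9  12  31  68  83  80  79  76  75  75  76  76]
 [ 76  78  76  75  80  77  66  33   7   7   8  12  39  76  89  83  79  77  76  78  76  77]
 [ 79  77  75  74  79  84  83  46  11   8   9  14  50 101 106  95  84  78  75  77  76  77]
 [ 83  80  78  79  86  93  94  47  12   8   9  11  55 114 133 113  92  81  80  78  76  79]
 [ 84  80  79 104 125 112  97  46  10   5  11  10  49 109 136 131 102  86  81  80  77  77]
 [ 85  83  85 125 151 136 126  65  14   7   9   9  53 113 134 136 117  93  81  81  78  77]
 [ 86  84  84 112 145 152 149 116  60  28  28  30  70 123 138 135 119  91  83  82  79  78]
 [ 84  83  83  84 124 148 152 143 114  78  78  83 108 131 135 132 115  90  81  82  82  80]
 [ 85  85  82  70  92 121 137 131 126 121 123 123 133 133 131 129 115  90  82  81  80  81]
 [ 84  86  87  71  68  78 104 108 112 118 120 121 126 125 127 124 104  92  85  83  81  81]
 [ 82  83  85  81  70  67  76  85  96 107 116 118 121 123 123 113  93  85  86  84  84  81]
 [ 83  8
[... 1069 characters left out ...]
28 127 127 126]
 [ 89 119 138 159 188 199 140  99 118 139 152 166 170 163 146 131 125 126 125 129 124 126]
 [112 127 134 143 172 180 131  99 119 135 153 167 176 181 184 161 134 130 125 128 128 131]
 [138 138 140 139 144 139 104  98 116 138 152 164 175 194 207 196 162 134 127 121 121 152]
 [143 139 140 140 131 113  96 102 119 137 153 164 177 199 214 213 195 144 113 106 113 161]
 [135 124 121 121 103  94 121 124 120 132 145 157 177 199 204 207 200 147  96  93 101 143]]
collar under [314.33 328.11 161.14 169.27] top [314.31 328.16 158.35 166.45]
shank [317.41 324.88 176.49 181.08] [317.41 324.94 172.04 176.6 ]
rim [310.13 329.73 175.91 188.05]
J [-3.22362765  1.13174491] [1.84207901 2.00507364]
```

```bash
python3 -m creep '[{"dx":0.005,"dy":-0.018,"dz":0,"rx":0,"ry":0,"rz":0,"grip":1},{"dx":0.005,"dy":-0.018,"dz":-0.02,"rx":0,"ry":0,"rz":0,"grip":1},{"dx":0.005,"dy":-0.018,"dz":-0.026,"rx":0,"ry":0,"rz":0,"grip":1},{"dx":0.005,"dy":-0.018,"dz":-0.026,"rx":0,"ry":0,"rz":0,"grip":1},{"dx":0.005,"dy":-0.018,"dz":-0.026,"rx":0,"ry":0,"rz":0,"grip":1}]'
python3 - <<'E'
from h import *
get_image("top");get_image("top")
b=get_image("scene")[:,:,::-1];s=ctrl.read_state();print(np.round(s["eef_pos"],1),np.round(s["force"],1))
cv2.imwrite("pics/scene4.png",b);cv2.imwrite("pics/a4.png",crop(b,295,150,50,50,11))
i=b.astype(int);R=i[...,2]-(i[...,0]+i[...,1])//2
np.set_printoptions(linewidth=200)
print(R[172:178,313:332]);print(i.mean(2).astype(int)[175:192,308:332])
x,y,z=s["eef_pos"];print(proj("scene",[x,y,z-76]),proj("scene",[x,y,z-31]))
E
```

```text
clock: 5.65
eef_pos: [576.3, -67.2, 198.9]
tool_rot: [3.141, -0.0, 1.677]
force: [0.7, 1.0, -1.5]
width: 11.9
gripper_force: 59.7
[576.3 -67.3 199.1] [ 0.   0.3 -2.1]
[[88 85 82 59 27 17 21 25 31 29 21 53 77 82 81 82 83 82 83]
 [90 88 85 60 22  5  6 10 10  9 11 49 79 81 82 81 81 82 85]
 [90 91 87 60 22  4  8 10 11 10 12 53 79 81 82 83 79 81 82]
 [88 94 92 62 23  6  8  8 12 10 13 53 82 83 81 81 82 83 84]
 [72 90 90 59 20  8  9 10 12 10 14 48 70 78 81 83 83 84 83]
 [54 63 58 32 13  9  9 10 10 11 12 28 34 45 63 78 83 84 83]]
[[ 99 106 118 114 121 131 139 138 120 100 102 123 142 158 167 172 145 124 124 125 126 125 125 124]
 [ 86  90  85  89  91 111 133 142 129 103 106 125 145 159 169 174 153 139 129 125 127 126 123 127]
 [ 81  86  87  85  86  91 119 141 131 103 105 126 145 158 169 173 183 185 169 146 129 128 122 127]
 [ 85  87  85  87  99 116 125 138 123  99 103 131 145 159 172 182 207 214 205 180 153 132 126 127]
 [ 85  85  86  98 123 136 139 138 123 102 108 126 145 158 172 192 205 208 205 197 180 152 132 125]
 [ 87  83  89 128 144 142 141 138 121  99 107 128 145 159 169 187 195 197 196
[... 467 characters left out ...]
 124 147 170 189 211 218 214 214 208 191 126  85]
 [ 65  62  56  85 122 164 192 206 187 176 174 124 141 169 174 179 202 215 214 208 198 179 114  78]
 [ 65  64  56  78  92 108 139 169 169 169 169 121 150 173 175 187 200 201 197 192 187 174 114  78]
 [ 77  77  68  82  86  91  97 118 133 142 150 127 150 165 167 181 182 187 179 182 178 173 114  83]
 [ 78  93  81  82  90  91  95 104 112 122 131 139 145 153 159 164 169 174 178 178 177 152 104  86]
 [ 62  78  87  82  84  89  96 104 116 121 130 141 146 152 160 165 169 174 177 179 155 107  89  91]
 [ 47  63  80  76  76  83  90  98 114 120 131 139 147 154 158 166 169 175 161 146 109  82  91  92]]
[318.98842844 180.37549601] [319.00197483 166.93670579]
```

View pics/a4.png

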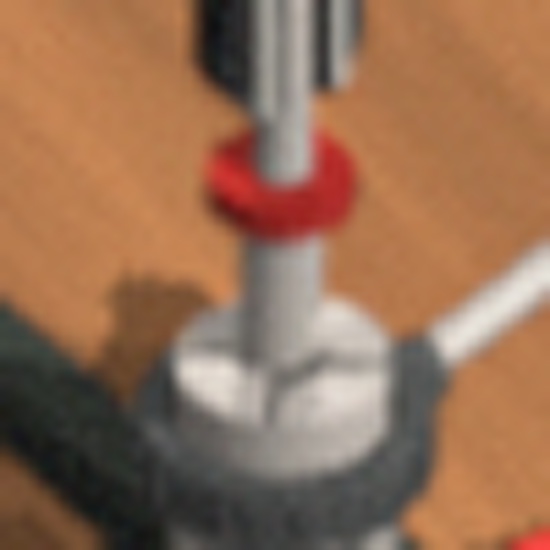

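The shank centre is at column 320.1 and the rim centre at 320.3, with the foot row consistent. I'll lower gently.

```bash
python3 -m creep '[{"dx":-0.0008,"dy":0.0015,"dz":-0.003,"rx":0,"ry":0,"rz":0,"grip":1},{"dx":-0.0008,"dy":0.0015,"dz":-0.006,"rx":0,"ry":0,"rz":0,"grip":1},{"dx":-0.0008,"dy":0.0015,"dz":-0.009,"rx":0,"ry":0,"rz":0,"grip":1},{"dx":-0.0008,"dy":0.0015,"dz":-0.012,"rx":0,"ry":0,"rz":0,"grip":1},{"dx":-0.0008,"dy":0.0015,"dz":-0.012,"rx":0,"ry":0,"rz":0,"grip":1}]'; python3 -c "
from h import *
get_image('top');s=ctrl.read_state();print(s['eef_pos'],s['force'],s['torque'])"
```

```text
clock: 6.42
eef_pos: [575.8, -66.7, 194.0]
tool_rot: [-3.141, -0.0, 1.677]
force: [0.1, -0.1, -2.6]
width: 12.2
gripper_force: 59.7
[575.83294836 -66.78236494 194.04176879] [ 0.64998438 -0.11125616 -2.35936392] [-0.02263929  0.03825401  0.03188471]
```

```bash
python3 -m creep '[{"dx":0,"dy":0,"dz":-0.003,"rx":0,"ry":0,"rz":0,"grip":1},{"dx":0,"dy":0,"dz":-0.006,"rx":0,"ry":0,"rz":0,"grip":1},{"dx":0,"dy":0,"dz":-0.009,"rx":0,"ry":0,"rz":0,"grip":1},{"dx":0,"dy":0,"dz":-0.011,"rx":0,"ry":0,"rz":0,"grip":1},{"dx":0,"dy":0,"dz":-0.011,"rx":0,"ry":0,"rz":0,"grip":1}]'; python3 -c "
from h import *
get_image('top');s=ctrl.read_state();print(s['eef_pos'],s['force'],s['torque'])"
```

```text
clock: 7.1
eef_pos: [575.8, -66.7, 189.6]
tool_rot: [-3.141, -0.0, 1.677]
force: [-0.1, -0.2, -2.7]
width: 11.8
gripper_force: 59.7
[575.86603865 -66.73471938 189.71452014] [-0.36227099  0.74057289 -2.20237395] [ 0.06028704  0.02671839 -0.00612876]
```

```bash
python3 -m creep '[{"dx":0,"dy":0,"dz":-0.01,"rx":0,"ry":0,"rz":0,"grip":1},{"dx":0,"dy":0,"dz":-0.02,"rx":0,"ry":0,"rz":0,"grip":1},{"dx":0,"dy":0,"dz":-0.03,"rx":0,"ry":0,"rz":0,"grip":1},{"dx":0,"dy":0,"dz":-0.037,"rx":0,"ry":0,"rz":0,"grip":1},{"dx":0,"dy":0,"dz":-0.037,"rx":0,"ry":0,"rz":0,"grip":1}]'; python3 -c "
from h import *
get_image('top');s=ctrl.read_state();print(s['eef_pos'],s['force'],s['torque'])
b=get_image('scene')[:,:,::-1];cv2.imwrite('pics/a5.png',crop(b,295,150,50,50,8))"
```

```text
clock: 7.78
eef_pos: [575.7, -66.8, 174.6]
tool_rot: [-3.141, -0.0, 1.677]
force: [-0.0, 0.1, -1.8]
width: 11.9
gripper_force: 59.7
[575.84965698 -66.77080358 174.80632685] [ 0.15755394  0.0713294  -2.54017356] [ 0.02028444 -0.00214137  0.05367433]
```

View pics/a5.png

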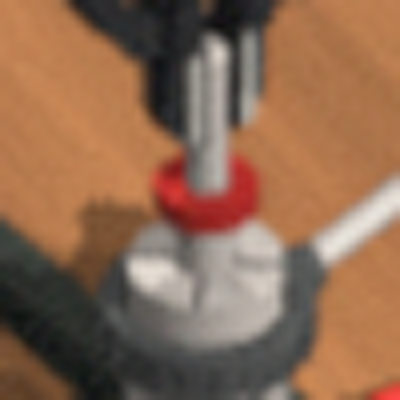

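The pin is in the socket, with the collar about 23 mm above the rim. Now I'll release it and back away upward.

```bash
python3 -m creep '[{"dx":0,"dy":0,"dz":-0.002,"rx":0,"ry":0,"rz":0,"grip":1},{"dx":0,"dy":0,"dz":-0.002,"rx":0,"ry":0,"rz":0,"grip":-0.5},{"dx":0,"dy":0,"dz":-0.002,"rx":0,"ry":0,"rz":0,"grip":-0.5},{"dx":0,"dy":0,"dz":-0.002,"rx":0,"ry":0,"rz":0,"grip":-0.5},{"dx":0,"dy":0,"dz":-0.002,"rx":0,"ry":0,"rz":0,"grip":-0.5}]'
python3 -m creep '[{"dx":0,"dy":0,"dz":0,"rx":0,"ry":0,"rz":0,"grip":-0.5},{"dx":0,"dy":0,"dz":0.08,"rx":0,"ry":0,"rz":0,"grip":-0.5},{"dx":0,"dy":0,"dz":0.16,"rx":0,"ry":0,"rz":0,"grip":-0.5},{"dx":0,"dy":0,"dz":0.16,"rx":0,"ry":0,"rz":0,"grip":1},{"dx":0,"dy":0,"dz":0.16,"rx":0,"ry":0,"rz":0,"grip":1}]'
python3 -m creep '[{"dx":0,"dy":0,"dz":0,"rx":0,"ry":0,"rz":0,"grip":1},{"dx":0,"dy":0,"dz":0,"rx":0,"ry":0,"rz":0,"grip":1},{"dx":0,"dy":0,"dz":0,"rx":0,"ry":0,"rz":0,"grip":1},{"dx":0,"dy":0,"dz":0,"rx":0,"ry":0,"rz":0,"grip":1},{"dx":0,"dy":0,"dz":0,"rx":0,"ry":0,"rz":0,"grip":1}]'
python3 -c "
from h import *
s=ctrl.read_state();print(s['eef_pos'],s['force'])
b=get_image('scene')[:,:,::-1];cv2.imwrite('pics/a6.png',crop(b,270,120,80,90,6))"
```

```text
clock: 8.5
eef_pos: [576.0, -66.7, 174.2]
tool_rot: [3.141, 0.0, 1.677]
force: [-0.2, 0.0, 0.1]
width: 64.1
gripper_force: 0.0
clock: 9.12
eef_pos: [575.4, -66.5, 237.6]
tool_rot: [-3.141, -0.0, 1.677]
force: [0.2, 0.7, -1.0]
width: 28.7
gripper_force: 0.0
clock: 9.75
eef_pos: [575.9, -66.7, 238.1]
tool_rot: [-3.142, -0.0, 1.677]
force: [0.1, 1.2, 0.3]
width: 0.0
gripper_force: 0.0
[575.87426468 -66.73808538 238.09782431] [0.13944096 1.23403553 0.26834076]
```

View pics/a6.png

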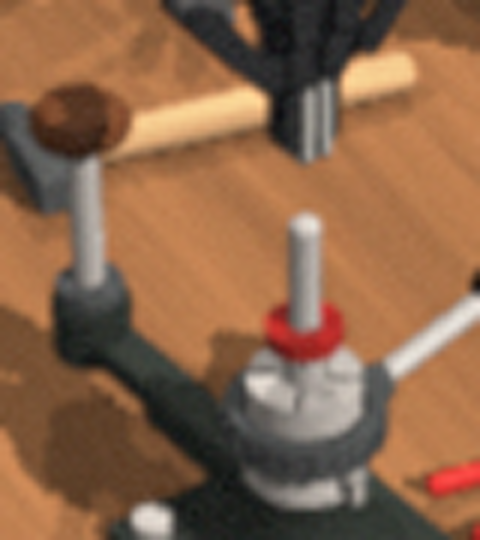

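The pin stands upright and free on the plunger, with the shut fingers directly above it. Now I'll press.

```bash
python3 -m creep '[{"dx":0,"dy":0,"dz":-0.04,"rx":0,"ry":0,"rz":0,"grip":1},{"dx":0,"dy":0,"dz":-0.07,"rx":0,"ry":0,"rz":0,"grip":1},{"dx":0,"dy":0,"dz":-0.08,"rx":0,"ry":0,"rz":0,"grip":1},{"dx":0,"dy":0,"dz":-0.09,"rx":0,"ry":0,"rz":0,"grip":1},{"dx":0,"dy":0,"dz":-0.1,"rx":0,"ry":0,"rz":0,"grip":1}]'
python3 -m creep '[{"dx":0,"dy":0,"dz":-0.007,"rx":0,"ry":0,"rz":0,"grip":1},{"dx":0,"dy":0,"dz":-0.014,"rx":0,"ry":0,"rz":0,"grip":1},{"dx":0,"dy":0,"dz":-0.021,"rx":0,"ry":0,"rz":0,"grip":1},{"dx":0,"dy":0,"dz":-0.026,"rx":0,"ry":0,"rz":0,"grip":1},{"dx":0,"dy":0,"dz":-0.026,"rx":0,"ry":0,"rz":0,"grip":1}]'
```

```text
clock: 10.42
eef_pos: [577.2, -66.9, 199.8]
tool_rot: [3.138, 0.0, 1.677]
force: [-2.0, 0.7, 13.2]
width: -0.1
gripper_force: 6.2
clock: 11.05
eef_pos: [576.5, -66.7, 189.2]
tool_rot: [3.14, -0.0, 1.677]
force: [-0.7, 0.7, 10.6]
width: 0.0
gripper_force: 5.0
```

```bash
python3 -m creep '[{"dx":0,"dy":0,"dz":-0.007,"rx":0,"ry":0,"rz":0,"grip":1},{"dx":0,"dy":0,"dz":-0.012,"rx":0,"ry":0,"rz":0,"grip":1},{"dx":0,"dy":0,"dz":-0.016,"rx":0,"ry":0,"rz":0,"grip":1},{"dx":0,"dy":0,"dz":-0.018,"rx":0,"ry":0,"rz":0,"grip":1},{"dx":0,"dy":0,"dz":-0.018,"rx":0,"ry":0,"rz":0,"grip":1}]'
```

```text
clock: 11.68
eef_pos: [577.0, -66.8, 184.1]
tool_rot: [3.138, -0.001, 1.677]
force: [-6.9, 1.5, 23.9]
width: -0.1
gripper_force: 11.9
```

```bash
python3 -m creep '[{"dx":0,"dy":0,"dz":-0.003,"rx":0,"ry":0,"rz":0,"grip":1},{"dx":0,"dy":0,"dz":-0.006,"rx":0,"ry":0,"rz":0,"grip":1},{"dx":0,"dy":0,"dz":-0.006,"rx":0,"ry":0,"rz":0,"grip":1},{"dx":0,"dy":0,"dz":-0.006,"rx":0,"ry":0,"rz":0,"grip":1},{"dx":0,"dy":0,"dz":-0.006,"rx":0,"ry":0,"rz":0,"grip":1}]'
```

```text
clock: 12.3
eef_pos: [577.5, -66.9, 183.9]
tool_rot: [3.136, -0.001, 1.677]
force: [-9.0, 3.4, 36.8]
width: 0.2
gripper_force: 19.2
```

Seated: z holds at 184 while the force rises. I'll retreat and go round to the counter-clockwise side of the lever.

```bash
python3 -m creep '[{"dx":0,"dy":0,"dz":0.08,"rx":0,"ry":0,"rz":0,"grip":1},{"dx":0,"dy":0,"dz":0.15,"rx":0,"ry":0,"rz":0,"grip":1},{"dx":-0.1,"dy":-0.06,"dz":0.15,"rx":0,"ry":0,"rz":0,"grip":1},{"dx":-0.216,"dy":-0.127,"dz":0.15,"rx":0,"ry":0,"rz":0,"grip":1},{"dx":-0.216,"dy":-0.127,"dz":0.15,"rx":0,"ry":0,"rz":0,"grip":1}]'
python3 - <<'E'
from h import *
get_image("top");a=get_image("top")[:,:,::-1];b=get_image("scene")[:,:,::-1]
s=ctrl.read_state();print(np.round(s["eef_pos"],1))
cv2.imwrite("pics/a7.png",crop(b,280,120,100,90,6))
i=b.astype(int);print("ball",blobs(i,(i.max(2)<45).astype(np.uint8),(342,160,365,180)))
E
```

```text
clock: 12.92
eef_pos: [485.7, -120.1, 238.4]
tool_rot: [-3.139, 0.0, 1.671]
force: [1.3, -0.5, 0.5]
width: -0.2
gripper_force: 0.0
[ 490.5 -117.1  238.3]
ball [(np.int32(38), [352.97, 167.55], [349, 164, 8, 8])]
```

View pics/a7.png

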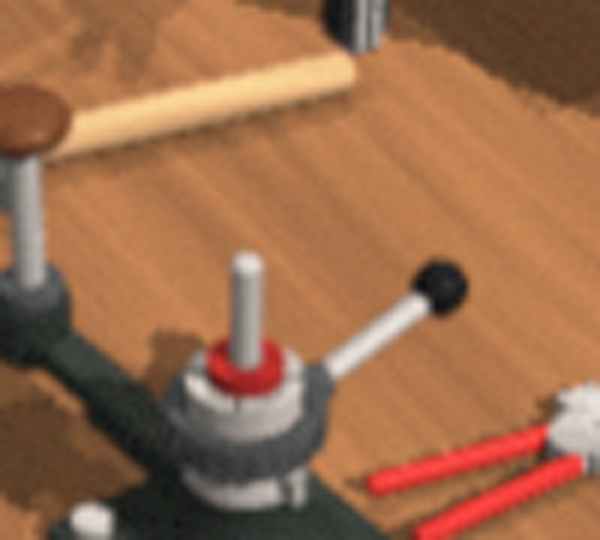

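The collar sits on the rim and the lever is untouched, with its ball at scene (353,167.5). Next come the descent and the waypoints.

```bash
python3 -m creep '[{"dx":0,"dy":0,"dz":-0.12,"rx":0,"ry":0,"rz":0,"grip":1},{"dx":0,"dy":0,"dz":-0.24,"rx":0,"ry":0,"rz":0,"grip":1},{"dx":0,"dy":0,"dz":-0.34,"rx":0,"ry":0,"rz":0,"grip":1},{"dx":0,"dy":0,"dz":-0.34,"rx":0,"ry":0,"rz":0,"grip":1},{"dx":0,"dy":0,"dz":-0.34,"rx":0,"ry":0,"rz":0,"grip":1}]'
python3 - <<'E'
import numpy as np
S=np.array([576,-66.8])
def P(a,o):
    a=np.radians(a);return S+92*np.array([np.cos(a),np.sin(a)])+o*np.array([-np.sin(a),np.cos(a)])
ref=np.array([490,-117.2])
W=[(187,30),(187,22),(184,17),(179,17),(174,17)]
for k in range(4):
    e=None
    for a,o in W:
        p=P(a,o);print(k,a,o,np.round((p-ref)/400,4));e=p
    ref=e;W=[(W[-1][0]-5*j,17) for j in range(1,6)]
E
```

```text
clock: 13.7
eef_pos: [490.9, -117.5, 102.9]
tool_rot: [3.14, 0.001, 1.678]
force: [0.4, 0.0, 0.9]
width: -0.3
gripper_force: 0.0
0 187 30 [-0.0041  0.0235]
0 187 22 [-0.0066  0.0434]
0 184 17 [-0.0115  0.0676]
0 179 17 [-0.0157  0.0875]
0 174 17 [-0.0182  0.1078]
1 169 17 [-0.0007  0.0204]
1 164 17 [0.0004 0.0408]
1 159 17 [0.0032 0.061 ]
1 154 17 [0.0078 0.0809]
1 149 17 [0.0141 0.1003]
2 144 17 [0.008  0.0188]
2 139 17 [0.0176 0.0368]
2 134 17 [0.0287 0.0539]
2 129 17 [0.0413 0.07  ]
2 124 17 [0.0552 0.0849]
3 119 17 [0.0152 0.0136]
3 114 17 [0.0315 0.0259]
3 109 17 [0.0488 0.0367]
3 104 17 [0.067 0.046]
3 99 17 [0.0859 0.0536]
```

```bash
python3 -m creep '[{"dx":-0.004,"dy":0.0235,"dz":0,"rx":0,"ry":0,"rz":0,"grip":1},{"dx":-0.0066,"dy":0.0434,"dz":0,"rx":0,"ry":0,"rz":0,"grip":1},{"dx":-0.0115,"dy":0.0676,"dz":0,"rx":0,"ry":0,"rz":-0.008,"grip":1},{"dx":-0.0157,"dy":0.0875,"dz":0,"rx":0,"ry":0,"rz":-0.022,"grip":1},{"dx":-0.0182,"dy":0.1078,"dz":0,"rx":0,"ry":0,"rz":-0.036,"grip":1}]'
python3 -m creep '[{"dx":-0.0007,"dy":0.0204,"dz":0,"rx":0,"ry":0,"rz":-0.014,"grip":1},{"dx":0.0004,"dy":0.0408,"dz":0,"rx":0,"ry":0,"rz":-0.028,"grip":1},{"dx":0.0032,"dy":0.061,"dz":0,"rx":0,"ry":0,"rz":-0.042,"grip":1},{"dx":0.0078,"dy":0.0809,"dz":0,"rx":0,"ry":0,"rz":-0.056,"grip":1},{"dx":0.0141,"dy":0.1003,"dz":0,"rx":0,"ry":0,"rz":-0.07,"grip":1}]'
```

```text
clock: 14.32
eef_pos: [482.8, -75.0, 103.1]
tool_rot: [3.139, 0.001, 1.448]
force: [-0.0, -2.8, 1.2]
width: 0.3
gripper_force: 1.7
clock: 14.95
eef_pos: [487.3, -34.5, 102.9]
tool_rot: [3.141, 0.001, 1.008]
force: [-1.4, -3.2, 1.4]
width: -0.3
gripper_force: 1.8
```

Pushing at about 3 N, as expected, so I'll carry on.

```bash
python3 -m creep '[{"dx":0.008,"dy":0.0188,"dz":0,"rx":0,"ry":0,"rz":-0.014,"grip":1},{"dx":0.0176,"dy":0.0368,"dz":0,"rx":0,"ry":0,"rz":-0.028,"grip":1},{"dx":0.0287,"dy":0.0539,"dz":0,"rx":0,"ry":0,"rz":-0.042,"grip":1},{"dx":0.0413,"dy":0.07,"dz":0,"rx":0,"ry":0,"rz":-0.056,"grip":1},{"dx":0.0552,"dy":0.0849,"dz":0,"rx":0,"ry":0,"rz":-0.07,"grip":1}]'
python3 -m creep '[{"dx":0.008,"dy":0.007,"dz":0,"rx":0,"ry":0,"rz":-0.007,"grip":1},{"dx":0.0152,"dy":0.0136,"dz":0,"rx":0,"ry":0,"rz":-0.014,"grip":1},{"dx":0.023,"dy":0.02,"dz":0,"rx":0,"ry":0,"rz":-0.021,"grip":1},{"dx":0.028,"dy":0.023,"dz":0,"rx":0,"ry":0,"rz":-0.025,"grip":1},{"dx":0.028,"dy":0.023,"dz":0,"rx":0,"ry":0,"rz":-0.025,"grip":1}]'
```

```text
clock: 15.58
eef_pos: [508.5, 0.2, 102.7]
tool_rot: [-3.14, 0.001, 0.569]
force: [-2.6, -1.8, 1.9]
width: -0.2
gripper_force: 2.0
clock: 16.2
eef_pos: [520.4, 9.7, 102.2]
tool_rot: [-3.14, 0.001, 0.415]
force: [-3.7, 0.1, 1.3]
width: 0.3
gripper_force: 1.6
```

```bash
python3 -m creep '[{"dx":0.005,"dy":0.002,"dz":0,"rx":0,"ry":0,"rz":0,"grip":1},{"dx":0.01,"dy":0.004,"dz":0,"rx":0,"ry":0,"rz":0,"grip":1},{"dx":0.015,"dy":0.006,"dz":0,"rx":0,"ry":0,"rz":0,"grip":1},{"dx":0.02,"dy":0.008,"dz":0,"rx":0,"ry":0,"rz":0,"grip":1},{"dx":0.02,"dy":0.008,"dz":0,"rx":0,"ry":0,"rz":0,"grip":1}]'
```

```text
clock: 16.82
eef_pos: [527.1, 12.0, 101.7]
tool_rot: [-3.14, 0.003, 0.414]
force: [-8.0, -0.9, 4.0]
width: -0.3
gripper_force: 3.8
```

```bash
python3 -m creep '[{"dx":0.005,"dy":0.002,"dz":0,"rx":0,"ry":0,"rz":0,"grip":1},{"dx":0.01,"dy":0.004,"dz":0,"rx":0,"ry":0,"rz":0,"grip":1},{"dx":0.01,"dy":0.004,"dz":0,"rx":0,"ry":0,"rz":0,"grip":1},{"dx":0.01,"dy":0.004,"dz":0,"rx":0,"ry":0,"rz":0,"grip":1},{"dx":0.01,"dy":0.004,"dz":0,"rx":0,"ry":0,"rz":0,"grip":1}]'
```

```text
clock: 17.45
eef_pos: [527.3, 12.1, 101.6]
tool_rot: [-3.137, 0.01, 0.413]
force: [-16.0, -3.9, 10.2]
width: 0.2
gripper_force: 8.2
```

It's at the stop: position is static, force has reached 17 N, and the location matches the prediction. Backing off.

```bash
python3 -m creep '[{"dx":-0.05,"dy":-0.02,"dz":0,"rx":0,"ry":0,"rz":0,"grip":1},{"dx":-0.1,"dy":-0.03,"dz":0,"rx":0,"ry":0,"rz":0,"grip":1},{"dx":-0.15,"dy":-0.03,"dz":0.1,"rx":0,"ry":0,"rz":0,"grip":1},{"dx":-0.25,"dy":-0.03,"dz":0.25,"rx":0,"ry":0,"rz":0,"grip":1},{"dx":-0.25,"dy":-0.03,"dz":0.35,"rx":0,"ry":0,"rz":0,"grip":1}]'
python3 - <<'E'
from h import *
get_image("top");a=get_image("top")[:,:,::-1];b=get_image("scene")[:,:,::-1]
cv2.imwrite("pics/a8.png",np.hstack([crop(b,270,130,130,130,3),crop(a,250,145,130,130,3)]))
i=b.astype(int);print(ctrl.read_state()["eef_pos"],"ball",blobs(i,(i.max(2)<45).astype(np.uint8),(335,165,380,215)))
for an in (104,110,112,116):
    t=np.radians(an);print(an,proj("scene",[576+115*np.cos(t),-66.8+115*np.sin(t),118])+[1.4,.5])
E
```

```text
clock: 18.08
eef_pos: [432.9, 1.3, 243.8]
tool_rot: [3.141, -0.002, 0.413]
force: [1.5, 0.6, 0.1]
width: -0.3
gripper_force: 0.0
[436.57858742   1.56534635 244.70685773] ball [(np.int32(50), [355.0, 199.74], [351, 196, 9, 8])]
104 [351.4249589  202.52610496]
110 [354.4420975  200.31582625]
112 [355.35485669 199.5381015 ]
116 [357.03499558 197.92840433]
```

View pics/a8.png

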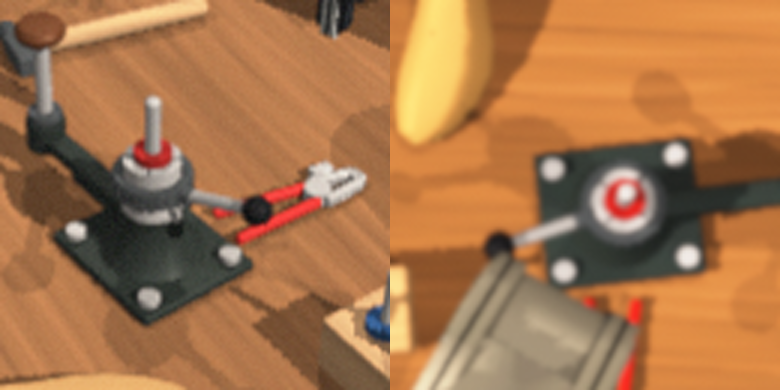

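The lever is at about 111° in the world frame, which puts its ball at scene (355,199.7) and matches the stop at q≈1.5. The pin is home and upright, and the robot is clear, so I'm handing in.

```bash
python3 -c "
from cell import ctrl
print(ctrl.finish_job())"
```

```text
the job is handed in; nothing more can be done
None
```

The job is handed in at about 18 s: the red pin is pressed home in the socket, the lock ring is tight against its stop, and the robot is clear of everything; the verdict was not shown to me.

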